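# Charge and clamp the bunch mould

## Task

Two short, thick cigar bunches still lie on the table: lay one in each of the two empty grooves of the open wooden mould, then lower the mould's hinged lid fully home and turn the knob on top of it clockwise until it clicks over and stays there. The bunches are soft and crush easily, so hold them with only a light grip and set them down without dropping them. Leave the bunches already in the mould, the long slim cigar and the other things on the table where they are.

Things in the scene. Friction and masses are not known exactly. Their poses are not given: they have to be found in the camera images.
- bunch_1: A soft cigar bunch: a dark brown leaf roll, short and thick, 19 mm across, 123 to 127 mm long, 11 to 20 g, blunt ends, lying on the table left of the mould; one of the two to be laid in the mould. Origin: middle of its underside; body y runs along its length, z up. It is crushed if the fingers press on it with more than 20 N in all (both fingers summed: a grip of 10 N).
- bunch_2: A soft cigar bunch: a dark brown leaf roll, short and thick, 19 mm across, 123 to 127 mm long, 11 to 20 g, blunt ends, lying on the table left of the mould; the other one to be laid in the mould. Origin: middle of its underside; body y runs along its length, z up. It is crushed if the fingers press on it with more than 20 N in all (both fingers summed: a grip of 10 N).
- bunch_3: A soft cigar bunch: a dark brown leaf roll, short and thick, 19 mm across, 123 to 127 mm long, 11 to 20 g, blunt ends, already lying in groove a of the mould. Origin: middle of its underside; body y runs along its length, z up. It is crushed if the fingers press on it with more than 20 N in all (both fingers summed: a grip of 10 N).
- bunch_4: A soft cigar bunch: a dark brown leaf roll, short and thick, 19 mm across, 123 to 127 mm long, 11 to 20 g, blunt ends, already lying in groove c of the mould. Origin: middle of its underside; body y runs along its length, z up. It is crushed if the fingers press on it with more than 20 N in all (both fingers summed: a grip of 10 N).
- bunch_1_mid (a point): Middle of the body of bunch_1, 9 mm above its origin; same axes.
- bunch_2_mid (a point): Middle of the body of bunch_2, 9 mm above its origin; same axes.
- bunch_3_mid (a point): Middle of the body of bunch_3, 9 mm above its origin; same axes.
- bunch_4_mid (a point): Middle of the body of bunch_4, 9 mm above its origin; same axes.
- mould: Lower half of the mould, fixed: brown wooden block 150 mm long (x, along the grooves, away from the robot), 200 wide (y), top 25 mm over its origin (middle of its underside, on the table). Four grooves along x, open at both ends, 9 mm deep (floor 16 mm up), 30 mm wide at the mouth, sloping in to 21 at the floor, at y = -76 (a), -32 (b), +32 (c), +76 mm (d). A bunch in one stands 9 mm proud.
- groove_a (a point): Groove a (rightmost seen from the robot), already filled: middle of its length, on its floor; mould axes, x along the groove.
- groove_b (a point): Groove b, second from the right, EMPTY: middle of its length, on its floor; mould axes, x along the groove.
- groove_c (a point): Groove c, third from the right, already filled: middle of its length, on its floor; mould axes.
- groove_d (a point): Groove d (leftmost), EMPTY: middle of its length, on its floor; mould axes, x along the groove.
- mould_lid (a joint): Hinge of the lid (the mould's upper half, a grooved wooden plate 150 x 200 mm, 19 mm thick, 0.35 kg), rad. 0 = shut flat on the block, grows as it opens; 1.62 to 1.95 at the start (standing up, leaning away from the robot). A stiff hinge (0.38 N m): the lid stays where it is left and takes 1 to 5 N at its free edge all the way down. Shut, its outer face is 45.5 mm above the table.
- lid_hinge (a point): Point on the hinge axis at the rear edge of the mould, 78 mm behind the mould's middle, 28.5 mm above the table; mould axes, the axis runs along y. The lid turns about it.
- lid_edge (a point): Middle of the lid's free edge, on the outer face (the face that is on top when shut); moves with the lid, up to 190 mm above the table. Lies 153 mm from the hinge axis along the lid and 17 mm to the outer side of it; lid axes: x from the free edge towards the hinge, y along the edge, z out of the outer face.
- clamp_knob (a joint): Angle of the clamp knob in the middle of the lid's outer face, rad: 0 at rest, 1.4 clamped, growing clockwise seen from above the shut lid. A spring detent resists with up to about 0.2 N m as far as 0.85, then snaps the knob over into its seat at 1.4, where it stays; let go before 0.85 it springs back to 0.
- knob_grip (a point): Middle of the knob's wing grip, a brass bar 52 mm long (x), 13 thick (y), 22 high (11 above and below this point), on the knob's axis, 75 mm from the free edge; turns with the knob. With the lid shut it is 67.5 mm above the table and at 0 the bar lies along the grooves. Below the bar a round hub and a 54 mm wide, 4 mm high boss.
- slim_cigar: A finished cigar that looks like the bunches but is longer and slimmer, 152 mm long, 16 mm thick, lying among them; too long for the mould. Origin: middle of its underside, y along it. To be left alone.
- humidor: Cedar cigar box, 190 x 250 mm, fixed, with its lid propped ajar, right of the mould (its left wall about 0.18 m right of the robot's mid-line), up to about 170 mm high: an obstacle on the way from the robot's start. Origin: middle of its underside.
- punch: Brass cap punch standing on the table between the mould and the bunches, 26 mm across, 67 mm high; origin under its foot. To be left alone.
- weight: Brass weight with a knob, 35 mm across, 54 mm high, standing left of the mould at the back; origin under it. To be left alone.
- sizing_rod: Thin wooden sizing rod, 170 mm long, 16 mm thick, lying left of the bunches; origin in the middle of its underside, y along it. To be left alone.

How it is judged:
By the outcome, as a careful person would: the job done as asked, in the order asked, and still so for the second after the job is handed in, with the robot touching nothing.
It also fails if it takes over 72 s, if anything falls off the work surface, if the arm or the gripper's body presses on something with over 40 N, if the wrist force passes 120 N, or if a joint passes its speed limit or range.

## Robot

A 7-joint arm with a two-finger parallel gripper is mounted at the origin on the work surface; the furniture and walls round the work are solid. World frame = base frame: x ahead of the robot, y to its left, z up, the work surface at z = 0. Lengths are in m, angles in rad, forces in N, time in s.
With the tool pointing down it reaches from about 0.4 to 0.9 m from the base axis. Payload 5.6 kg.
Tool frame: the origin (TCP) lies at the very end of the fingers, on their centre line; the grasp point (between the pads) lies 19 mm behind it (ctrl.grip_depth is the distance from the TCP to the grasp point, in m); z points along the fingers, y is the line along which they close (so a half turn about z gives the same grasp; the last joint's range is limited). The gripper opens to 92 mm and grips with 3 to 60 N. Pads are 20 mm wide; open, the fingers measure 128 mm over their backs; the gripper's body (75 mm by 189 mm) begins 69 mm behind the grasp point.
Start: joints at [-1.213, 0.468, -0.012, 1.603, 0.006, 1.071, -0.056], TCP at [0.254, 0.598, 0.215] pointing down, gripper open.
Joint ranges: [-2.53, 2.53], [-0.31, 2.02], [-1.57, 1.55], [0.28, 2.44], [-1.29, 4.43], [0.15, 1.84], [-2.92, 2.92]. Speed limits (rad/s): [2.57, 2.57, 3.14, 3.14, 3.14, 3.14, 3.14].

## Interface

Orientations are given as a unit quaternion [x, y, z, w].
In Python, from workcell import ctrl gives the robot as it stands.
- The arm moves only by the tool carry_out, never from a script. Its arguments are lists of equal length, an entry for each row: "jaw": the closure, from 0 (fully open) to 1 (shut); "xyz": the shift along the tool's x, y, z in cm, a list of three; "spin": the turn about the tool's z in rad. A call has 1 to 5 rows; each row shifts and turns the commanded pose from where the row before left it, along the tool's axes as they then stand; what a row does not reach is not made up. A row lasts 1/10 s, in which the tool goes at most 50 mm and 8.59 degrees, less where a joint would pass 70% of its speed; a pose out of reach is approached as far as the arm can. A call is refused whole if a number of a shift passes 5 or a number of a turn 0.15, either way. A call with a gripper value outside its range is refused whole. The fingers move at their own pace and stop on an object; "force" is the grip in N (left out, the last holds). Time passes only in rows, so rows that do not move let the fingers close. It gives the time, the measured TCP pose, the force, the opening and the grip force at its end, in the units of the state.
- ctrl.sense(): the state, without advancing time (a new reading comes with each control period).
- ctrl.snapshot(name): name is "side" or "top"; returns the picture (480x640x3 uint8, blue, green, red); there is no depth.
- ctrl.camera_model(name): a dict with "K" (3x3 intrinsics, pixels), "R" (3x3) and "t" (3): a world point X has camera coordinates R X + t. Camera axes: x right, y down, z forward; pixel columns grow to the right and rows downward; lengths in m; the calibration is good to about 2 mm. A picture is of the moment at which its call begins. camera_model takes no time and is no camera call.
- ctrl.close_job(): hands the job in; it is judged then, once.
The state is a dict: "t": time; "joint_positions": joint angles; "joint_vel": joint speeds; "effort": joint torques, N m; "eef_pos": TCP position; "tcp_rot": TCP orientation; "ft_force": force on the tool from outside, world axes, zero at the start; "torque": the same for the moment, N m; "grip_width": finger opening in m; "gripper_force": force on a finger pad.
Only numpy, scipy, OpenCV 4.12 (cv2) and the standard library are available. Lean on these libraries where they do the work, as an engineer would, in place of code of your own. Each camera call takes 0.05 s, during which the arm holds its last target. There are 200 camera calls.

## Working session

There is one attempt and no reset: what is moved stays moved. The work goes in short steps, Python scripts to look and compute and a tool call to move; the robot and the scene stay as the last step left them, time stands still between calls to the robot, and variables do not carry over. Pictures are saved under pics/ and viewed, at most 10 in all, crops included, and the job is handed in when it is done.

Besides the shell and the picture viewer there is one more tool, called as name([rows], argument=value, ...), one row to a line, values as JSON. carry_out: Moves the arm, as the interface text tells. Its arguments: {"type":"object","properties":{"jaw":{"type":"array","items":{"type":"number"}},"xyz":{"type":"array","items":{"type":"array","items":{"type":"number"}}},"spin":{"type":"array","items":{"type":"number"}},"force":{"type":"number"}},"required":["jaw","xyz","spin"]}

```bash
mkdir -p pics; ls
python3 - <<'E'
from workcell import ctrl
import cv2,numpy as np
np.set_printoptions(precision=4,suppress=True)
for n in("top","side"):
    cv2.imwrite(f"pics/{n}0.png",ctrl.snapshot(n)); m=ctrl.camera_model(n)
    R=np.array(m["R"]);print(n,m["K"],R,-R.T@np.array(m["t"]))
s=ctrl.sense();print(s, ctrl.grip_depth)
E
```

```text
pics
top [[448.0758   0.     331.3145]
 [  0.     448.0758 237.7606]
 [  0.       0.       1.    ]] [[ 0.0207 -0.9998  0.001 ]
 [-0.9859 -0.0206 -0.166 ]
 [ 0.166   0.0024 -0.9861]] [0.2785 0.0916 1.0953]
side [[565.1961   0.     311.6677]
 [  0.     565.1961 238.4368]
 [  0.       0.       1.    ]] [[ 0.8684 -0.4954 -0.0202]
 [-0.3463 -0.5769 -0.7398]
 [ 0.3548  0.6494 -0.6726]] [-0.0262 -0.774   0.9765]
{'t': 0.1, 'joint_positions': array([-1.213 ,  0.4683, -0.0116,  1.6035,  0.006 ,  1.0714, -0.0563]), 'joint_vel': array([-0.0008, -0.0025,  0.0008, -0.003 , -0.0012,  0.0021,  0.001 ]), 'effort': array([  0.0006, -52.1645,  -0.0126, -24.4364,  -0.0568,   0.0141,
         0.    ]), 'eef_pos': array([0.2535, 0.598 , 0.2137]), 'tcp_rot': array([ 0.1991,  0.98  , -0.0008, -0.0001]), 'ft_force': array([-0.1247,  0.1517, -0.4937]), 'torque': array([ 0.0274,  0.0001, -0.0133]), 'gripper_force': 0.0, 'grip_width': 0.09222706269019833} 0.0187
```

View pics/top0.png

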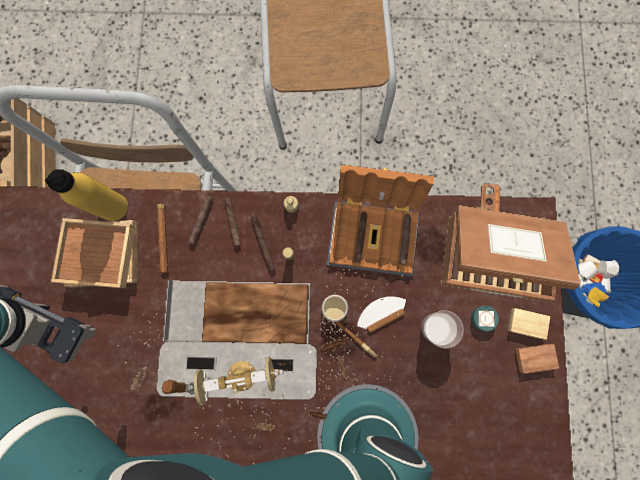

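View pics/side0.png

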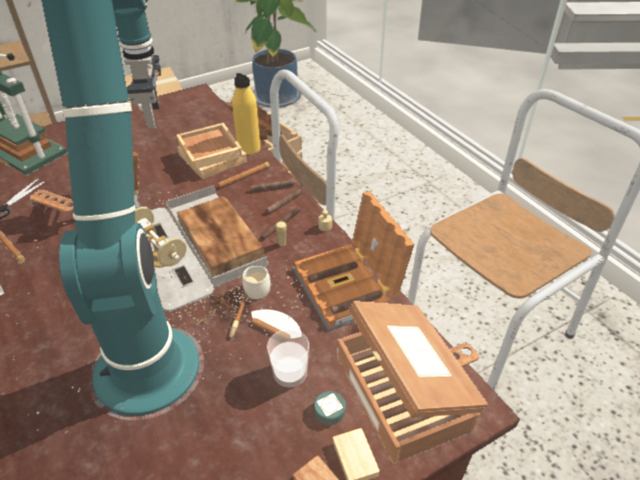

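```bash
cat > h.py <<'E'
import cv2,numpy as np
from workcell import ctrl
np.set_printoptions(precision=4,suppress=True)
def ray(n,px,z):
    m=ctrl.camera_model(n);K,R,t=(np.array(m[k]) for k in("K","R","t"))
    c=-R.T@t; d=R.T@np.linalg.inv(K)@np.array([px[0],px[1],1.]); return c+d*(z-c[2])/d[2]
def proj(n,X):
    m=ctrl.camera_model(n);K,R,t=(np.array(m[k]) for k in("K","R","t"))
    p=K@(R@np.array(X)+t); return p[:2]/p[2]
E
python3 - <<'E'
from h import *
a=cv2.imread("pics/top0.png");b=cv2.imread("pics/side0.png")
x0,y0=180,160;c=a[y0:290,x0:450]
g=c.max(axis=2)  # value
print("table hsv",cv2.cvtColor(a,cv2.COLOR_BGR2HSV)[275,235],"bunch",cv2.cvtColor(a,cv2.COLOR_BGR2HSV)[225,232],a[225,232],a[275,235])
u=cv2.resize(c,None,fx=2.95,fy=2.95,interpolation=cv2.INTER_CUBIC);cv2.imwrite("pics/tc.png",u)
s=b[160:340,240:430];cv2.imwrite("pics/sc.png",cv2.resize(s,None,fx=3.2,fy=3.2,interpolation=cv2.INTER_CUBIC))
E
```

```text
table hsv [  6 110 100] bunch [ 12  89 103] [ 67  81 103] [ 57  66 100]
```

View pics/tc.png

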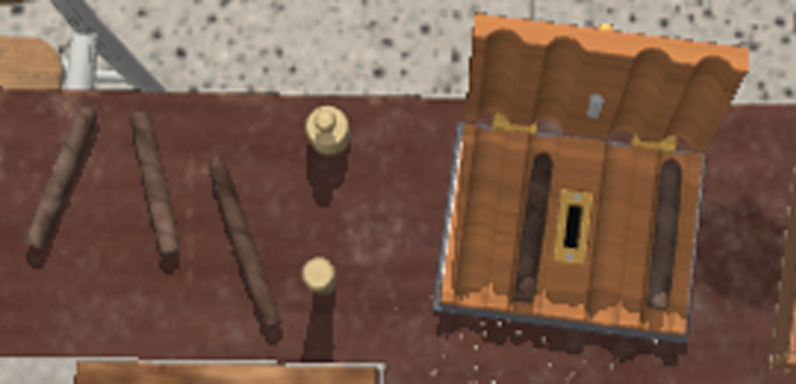

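View pics/sc.png

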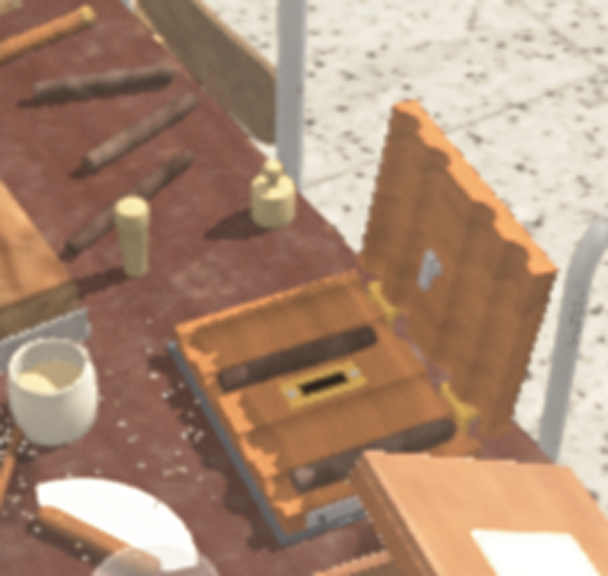

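Run:
```python
from h import *
a=cv2.imread("pics/top0.png");hsv=cv2.cvtColor(a,cv2.COLOR_BGR2HSV)
P=lambda u,v,z:ray("top",(u/2.95+180,v/2.95+160),z)
print("hand")
for n,p,q,z in(("L",(92,112),(36,262),.0095),("M",(138,115),(170,266),.0095),("R",(217,160),(273,338),.008),("c",(543,155),(527,298),.026),("a",(671,162),(659,305),.026)):
    A=P(*p,z);B=P(*q,z);d=A-B;print(n,A,B,(A+B)/2,np.linalg.norm(d),np.arctan2(d[1],d[0]))
for p in((437,302),(688,335),(460,125),(704,152)):print("mould",P(*p,.025))
print("punch",P(318,275,.067),"weight",P(327,122,.045))
c=hsv[160:290,180:450].astype(int)
tm=((c[...,0]>8)&(c[...,0]<25)&(c[...,1]<125)).astype(np.uint8); tm[:, 100:]=0; tm[:34]=0; tm[122:]=0
mm=((c[...,2]<115)&(c[...,1]<190)).astype(np.uint8); mm[:48]=0; mm[104:]=0; mm[:,:168]=0; mm[:,232:]=0
for nm,m,z in(("t",tm,.0095),("m",mm,.026)):
    n,l,st,ce=cv2.connectedComponentsWithStats(m)
    for i in range(1,n):
        if st[i,4]<150: continue
        pts=np.argwhere(l==i)[:,::-1].astype(np.float32)
        W=np.array([ray("top",p+[180,160],z)[:2] for p in pts],np.float32)
        r=cv2.minAreaRect(W); ev=np.linalg.eigh(np.cov(W.T))[1][:,1]; ev*=np.sign(ev[0])
        print(nm,st[i],np.array(r[0]),np.array(r[1]),"mean",W.mean(0),"ang",np.arctan2(ev[1],ev[0]))
```

```text
hand
L [0.5557 0.3959 0.0095] [0.4268 0.4339 0.0095] [0.4912 0.4149 0.0095] 0.13439645873782083 -0.28719463112460386
M [0.5539 0.3568 0.0095] [0.4258 0.3227 0.0095] [0.4898 0.3398 0.0095] 0.13260667008765756 0.2606207041218333
R [0.5167 0.2884 0.008 ] [0.368 0.235 0.008] [0.4424 0.2617 0.008 ] 0.1580578364036984 0.34510275325739087
c [0.5227 0.0155 0.026 ] [0.4033 0.0275 0.026 ] [0.463  0.0215 0.026 ] 0.11994917054331039 -0.1001327809789869
a [ 0.519  -0.0905  0.026 ] [ 0.3999 -0.0798  0.026 ] [ 0.4594 -0.0852  0.026 ] 0.11959478274595421 -0.0891210015128116
mould [0.3987 0.1006 0.025 ]
mould [ 0.376  -0.1034  0.025 ]
mould [0.547  0.0847 0.025 ]
mould [ 0.5283 -0.1181  0.025 ]
punch [0.4133 0.194  0.067 ] weight [0.5423 0.1935 0.045 ]
t [  8  34  24  51 393] [0.502  0.4198] [0.0356 0.1281] mean [0.5034 0.4198] ang -0.2538178010398373
t [ 45  37  16  50 340] [0.4983 0.3411] [0.1264 0.0188] mean [0.4964 0.3406] ang 0.2712051011115545
t [ 72  53  23  58 344] [0.4491 0.2647] [0.1511 0.0156] mean [0.4463 0.2633] ang 0.3726048759347544
m [172  48  16  56 521] [0.4649 0.0252] [0.0271 0.1356] mean [0.464  0.0258] ang -0.11608421058126656
m [196  48  12  56 153] [ 0.4669 -0.0326] [0.0157 0.1374] mean [ 0.4589 -0.0294] ang -0.10523894689161128
m [216  51  15  53 488] [ 0.4631 -0.0829] [0.0259 0.129 ] mean [ 0.4605 -0.0823] ang -0.10485280422523581
```

The three table rolls lie, in crop pixels, at L (64,187), M (154,190) and R (245,249). R measures about 0.155 m, so it is the slim cigar. The mould's grooves b and d are empty, and its lid stands up at the back. The mould centre is about (0.4625, -0.009), yaw about -0.10. I'll go to bunch L first.

carry_out([
  [-2,-4.6,0],
  [-2,-4.6,0],
  [-2,-4.6,0],
  [0,0,0],
], jaw=[0.5,0.5,0.5,0.5], spin=[0,0,0,0], force=4)

```text
t: 0.5
eef_pos: [0.2554, 0.4413, 0.2135]
tcp_rot: [0.202, 0.979, -0.003, -0.0]
ft_force: [0.9, 0.7, -0.4]
grip_width: 0.0622
gripper_force: 0.0
```

```bash
cat > go.py <<'E'
import sys
from h import *
from scipy.spatial.transform import Rotation as Ro
s=ctrl.sense();R=Ro.from_quat(s["tcp_rot"]).as_matrix();p=s["eef_pos"]
az=np.arctan2(R[1,1],R[0,1]); print("t",s["t"],"p",p,"az",round(az,4),"zax",R[:,2],"w",round(s["grip_width"],4),"gf",s["gripper_force"],"F",s["ft_force"],"q7",s["joint_positions"][6])
v=list(map(float,sys.argv[1:]))
for i in range(0,len(v),4):
    x,y,z,a=v[i:i+4]
    d=R.T@(np.array([x,y,z])-p); sp=(az-a+np.pi/2)%np.pi-np.pi/2
    print("shift cm",d*100,"spin",round(sp,3)); p=np.array([x,y,z]);az=a
    R=np.array([[np.sin(a)*-1,np.cos(a),0],[np.cos(a),np.sin(a),0],[0,0,-1]])
E
python3 go.py .495 .416 .10 1.301
```

```text
t 0.5 p [0.2554 0.4413 0.2135] az 1.1649 zax [-0.0013 -0.0059 -1.    ] w 0.0622 gf 0.0 F [ 0.874   0.7074 -0.3932] q7 0.05076849622039502
shift cm [-22.9957   7.2034  11.3352] spin -0.136
```

carry_out([
  [-4,1.2,0],
  [-4,1.2,1],
  [-4,1.2,2],
  [-4,1.2,2],
  [-4,1.2,2],
], jaw=[0.5,0.5,0.5,0.5,0.5], spin=[0,0,0,0,0])

```text
t: 1.0
eef_pos: [0.4642, 0.4261, 0.1437]
tcp_rot: [0.199, 0.98, 0.0, 0.0]
ft_force: [-0.0, 0.8, 0.4]
grip_width: 0.0462
gripper_force: 0.0
```

carry_out([
  [-3,1.2,2],
  [0,0,1.5],
  [0,0,0],
  [0,0,0],
], jaw=[0.5,0.5,0.5,0.5], spin=[0,-0.13,0,0])

```text
t: 1.4
eef_pos: [0.4942, 0.4256, 0.1093]
tcp_rot: [0.136, 0.991, -0.0, -0.001]
ft_force: [-0.9, -0.0, 0.6]
grip_width: 0.0459
gripper_force: 0.0
```

```bash
python3 go.py .495 .416 .03 1.301
python3 - <<'E'
from h import *
a=ctrl.snapshot("side");cv2.imwrite("pics/s1.png",cv2.resize(a[120:320,120:350],None,fx=3,fy=3))
E
```

```text
t 1.4 p [0.4942 0.4256 0.1093] az 1.2979 zax [-0.0012 -0.0001 -1.    ] w 0.0459 gf 0.0 F [-0.9277 -0.0321  0.6491] q7 0.5647003896674124
shift cm [-0.3458 -0.9012  7.9276] spin -0.003
```

View pics/s1.png

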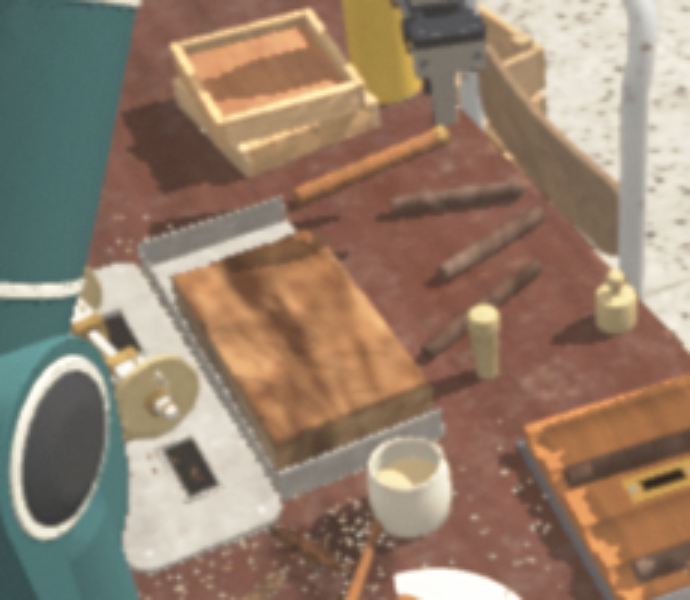

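The side view shows the open gripper above the left bunch, at crop (450,100). L's ends are at (388,208) and (525,190), M's at (437,277) and (545,212). I'll check these against the top-view positions.

Run:
```python
from h import *
P=lambda u,v,z:ray("side",(u/3+120,v/3+120),z)
for n,p,q,z in(("L",(388,208),(525,190),.0095),("M",(437,277),(545,212),.0095),("R",(421,355),(541,266),.008)):
    A=P(*p,z);B=P(*q,z);d=B-A;print(n,(A+B)/2,np.linalg.norm(d),np.arctan2(d[1],d[0]))
```

```text
L [0.4971 0.4082 0.0095] 0.13080862221098533 -0.3283369273409453
M [0.4941 0.3306 0.0095] 0.1332595897748763 0.25280590346898546
R [0.4451 0.255  0.008 ] 0.1543490389991171 0.3431374582213521
```

carry_out([
  [-0.5,-1.2,3],
  [0,0,3],
  [0,0,2.5],
  [0,0,1],
  [0,0,0],
], jaw=[0.5,0.5,0.5,0.5,0.5], spin=[0.02,0,0,0,0])

```text
t: 1.95
eef_pos: [0.4956, 0.4125, 0.0143]
tcp_rot: [0.145, 0.989, -0.0, -0.0]
ft_force: [-0.4, 0.1, -0.5]
grip_width: 0.0456
gripper_force: 0.0
```

```bash
python3 go.py .496 .412 .0075 1.281
```

```text
t 1.95 p [0.4956 0.4125 0.0143] az 1.2802 zax [-0.0009 -0.0006 -1.    ] w 0.0456 gf 0.0 F [-0.4271  0.077  -0.5255] q7 0.5715281372579597
shift cm [-0.0539 -0.036   0.6828] spin -0.001
```

carry_out([
  [0,0,0.65],
  [0,0,0],
  [0,0,0],
  [0,0,0],
  [0,0,0],
], jaw=[0.5,0.6,0.7,0.75,0.78], spin=[0,0,0,0,0])

```text
t: 2.45
eef_pos: [0.4969, 0.4124, 0.0087]
tcp_rot: [0.145, 0.989, 0.0, 0.0]
ft_force: [0.1, -0.2, -0.3]
grip_width: 0.0204
gripper_force: 0.1
```

carry_out([
  [0,0,0],
  [0,0,0],
  [0,0,0],
  [0,0,0],
], jaw=[0.8,0.82,0.85,0.85], spin=[0,0,0,0])

```text
t: 2.85
eef_pos: [0.4968, 0.4124, 0.0086]
tcp_rot: [0.145, 0.989, 0.0, 0.0]
ft_force: [0.8, 0.5, 5.8]
grip_width: 0.0192
gripper_force: 4.0
```

carry_out([
  [0,0,-0.5],
  [0,0,-1.5],
  [0,0,-2],
  [0,0,0],
], jaw=[0.85,0.85,0.85,0.85], spin=[0,0,0,0])

```text
t: 3.25
eef_pos: [0.4982, 0.4135, 0.0514]
tcp_rot: [0.145, 0.989, 0.002, 0.002]
ft_force: [0.4, 0.8, 0.3]
grip_width: 0.0194
gripper_force: 4.0
```

```bash
python3 go.py .470 .066 .12 1.471
```

```text
t 3.25 p [0.4982 0.4135 0.0514] az 1.2798 zax [ 0.004   0.0036 -1.    ] w 0.0194 gf 3.9999407529830933 F [0.3614 0.8335 0.2669] q7 0.5704450525031948
shift cm [ -7.2867 -34.0675  -6.9987] spin -0.191
```

carry_out([
  [0,0,-3.5],
  [0,-1,-3.5],
  [-0.7,-3,0],
  [-0.7,-3,0],
  [-0.7,-3,0],
], jaw=[0.85,0.85,0.85,0.85,0.85], spin=[0,0,0,0,0])

```text
t: 3.75
eef_pos: [0.4876, 0.3092, 0.1181]
tcp_rot: [0.145, 0.989, 0.0, 0.0]
ft_force: [-0.7, 0.1, 0.3]
grip_width: 0.0186
gripper_force: 4.0
```

carry_out([
  [-0.7,-4,0],
  [-0.7,-4,0],
  [-0.7,-4,0],
  [-0.7,-4,0],
  [-0.7,-3,0],
], jaw=[0.85,0.85,0.85,0.85,0.85], spin=[0,0,0,0,0])

```text
t: 4.25
eef_pos: [0.466, 0.1156, 0.1179]
tcp_rot: [0.146, 0.989, -0.0, -0.0]
ft_force: [0.9, -0.1, 0.5]
grip_width: 0.0189
gripper_force: 4.0
```

```bash
python3 - <<'E'
from h import *
P=lambda u,v,z:ray("side",(u/3.2+240,v/3.2+160),z)
for n,p,q in(("c",(222,378),(373,335)),("a",(300,473),(450,430))):
    A=P(*p,.0255);B=P(*q,.0255);d=B-A;print(n,A,B,(A+B)/2,np.linalg.norm(d),np.arctan2(d[1],d[0]))
for p in((178,327),(280,528),(355,273)):print(P(*p,.025))
E
python3 go.py .470 .066 .12 1.471
```

```text
c [0.4031 0.028  0.0255] [0.5211 0.0089 0.0255] [0.4621 0.0184 0.0255] 0.11953327786136687 -0.16056632652547528
a [ 0.4047 -0.078   0.0255] [ 0.5159 -0.098   0.0255] [ 0.4603 -0.088   0.0255] 0.11294659269551935 -0.17792155289458528
[0.401  0.0911 0.025 ]
[ 0.3684 -0.112   0.025 ]
[0.5463 0.073  0.025 ]
t 4.25 p [0.466  0.1156 0.1179] az 1.2783 zax [-0.0006 -0.0006 -1.    ] w 0.0189 gf 4.000977650284767 F [ 0.9244 -0.1327  0.5299] q7 1.011421163263497
shift cm [-1.8102 -4.6348 -0.2036] spin -0.193
```

carry_out([
  [-1,-2.8,0],
  [-0.9,-2.2,0],
  [0,0,0],
  [0,0,2],
], jaw=[0.85,0.85,0.85,0.85], spin=[0,0,-0.09,-0.09])

```text
t: 4.65
eef_pos: [0.4727, 0.0642, 0.0997]
tcp_rot: [0.055, 0.999, 0.001, 0.002]
ft_force: [0.2, 0.0, 0.1]
grip_width: 0.0187
gripper_force: 4.0
```

carry_out([
  [0,0,3],
  [0,0,2],
  [0,0,0],
  [0,0,0],
], jaw=[0.85,0.85,0.85,0.85], spin=[0,0,0,0])

```text
t: 5.05
eef_pos: [0.4707, 0.0648, 0.0482]
tcp_rot: [0.055, 0.998, -0.0, -0.0]
ft_force: [0.4, 0.4, 0.2]
grip_width: 0.0186
gripper_force: 4.0
```

```bash
python3 go.py .471 .0645 .0265 1.456
python3 - <<'E'
from h import *
a=ctrl.snapshot("side")[200:340,270:430];b=ctrl.snapshot("top")[150:290,310:450]
cv2.imwrite("pics/s2.png",np.hstack([cv2.resize(a,(457,400),interpolation=2),cv2.resize(b,(340,340),interpolation=2)[:400] if 0 else cv2.copyMakeBorder(cv2.resize(b,(340,340),interpolation=2),0,60,0,0,0)]))
E
```

```text
t 5.05 p [0.4707 0.0648 0.0482] az 1.4599 zax [-0.0006 -0.0002 -1.    ] w 0.0186 gf 3.9999546110630035 F [0.3812 0.4297 0.1535] q7 1.3074438993026227
shift cm [-0.0334 -0.0268  2.1659] spin 0.004
```

View pics/s2.png

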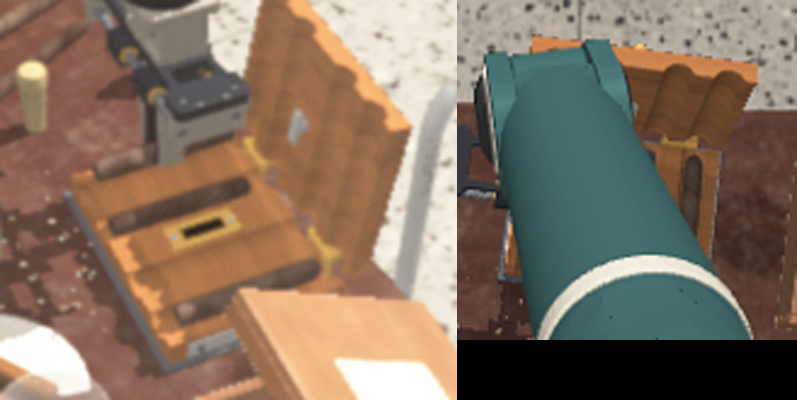

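Run:
```python
from h import *
P=lambda u,v,z:ray("side",(u/2.857+270,v/2.857+200),z)
print("held front",P(97,168,.049),P(150,152,.049),"c front/back",P(113,224,.0255),P(245,187,.0255), proj("side",(.471,.0645,.049)), "proj->crop",(proj("side",(.4087,.0716,.049))-[270,200])*2.857)
```

```text
held front [0.4124 0.0691 0.049 ] [0.4594 0.0631 0.049 ] c front/back [0.403  0.027  0.0255] [0.518  0.0077 0.0255] [326.4186 251.1272] proj->crop [ 91.6418 167.816 ]
```

carry_out([
  [0,-0.1,1],
  [0,0,0.6],
  [0,0,0.4],
  [0,0,0],
], jaw=[0.85,0.85,0.85,0.85], spin=[0,0,0,0])

```text
t: 5.55
eef_pos: [0.4703, 0.0639, 0.0275]
tcp_rot: [0.055, 0.998, -0.0, -0.001]
ft_force: [0.2, -0.5, -0.1]
grip_width: 0.0195
gripper_force: 4.0
```

carry_out([
  [0,0,0.15],
  [0,0,0],
], jaw=[0.85,0.85], spin=[0,0])

```text
t: 5.75
eef_pos: [0.4708, 0.0641, 0.0266]
tcp_rot: [0.055, 0.998, 0.0, 0.0]
ft_force: [0.0, 0.5, 0.1]
grip_width: 0.0189
gripper_force: 4.0
```

carry_out([
  [0,0,0.1],
  [0,0,0],
], jaw=[0.85,0.85], spin=[0,0])

```text
t: 5.95
eef_pos: [0.4711, 0.0643, 0.0258]
tcp_rot: [0.055, 0.998, 0.0, 0.0]
ft_force: [-0.1, 1.9, 1.0]
grip_width: 0.0194
gripper_force: 4.0
```

carry_out([
  [0,0,0],
  [0,0,0],
  [0,0,0],
  [0,0,0],
  [0,0,0],
], jaw=[0.78,0.76,0.74,0.71,0.7], spin=[0,0,0,0,0])

```text
t: 6.45
eef_pos: [0.4707, 0.0637, 0.0255]
tcp_rot: [0.056, 0.998, -0.0, -0.0]
ft_force: [0.8, 0.9, -0.4]
grip_width: 0.0276
gripper_force: 0.0
```

carry_out([
  [0,0,-0.5],
  [0,0,-1.5],
  [0,0,-3],
  [0,0,-4],
  [0,0,0],
], jaw=[0.7,0.7,0.7,0.7,0.6], spin=[0,0,0,0,0])

```text
t: 6.95
eef_pos: [0.4741, 0.0644, 0.1202]
tcp_rot: [0.056, 0.998, 0.001, 0.004]
ft_force: [0.0, 0.4, 0.2]
grip_width: 0.0335
gripper_force: 0.0
```

```bash
python3 go.py .494 .335 .12 1.83
```

```text
t 6.95 p [0.4741 0.0644 0.1202] az 1.4597 zax [ 0.0088  0.002  -1.    ] w 0.0335 gf 0.0 F [0.0228 0.3807 0.2457] q7 1.2941723393722553
shift cm [ 1.0201 27.1114  0.0876] spin -0.37
```

carry_out([
  [0.2,4.5,0],
  [0.2,4.5,0],
  [0.2,4.5,0],
  [0.2,4.5,0],
  [0.2,4.5,0],
], jaw=[0.5,0.5,0.5,0.5,0.5], spin=[0,0,0,0,0])

```text
t: 7.45
eef_pos: [0.4853, 0.2902, 0.1153]
tcp_rot: [0.055, 0.998, -0.0, -0.0]
ft_force: [1.7, -0.2, 0.3]
grip_width: 0.046
gripper_force: 0.0
```

carry_out([
  [0,4.4,0],
  [0,0,0],
  [0,0,0],
  [0,0,0],
  [0,0,0],
], jaw=[0.5,0.5,0.5,0.5,0.5], spin=[0,-0.14,-0.14,-0.09,0])

```text
t: 7.95
eef_pos: [0.4903, 0.3321, 0.115]
tcp_rot: [-0.129, 0.992, -0.0, -0.0]
ft_force: [-0.4, -0.3, 0.3]
grip_width: 0.0456
gripper_force: 0.0
```

```bash
python3 go.py .494 .335 .0085 1.83;python3 - <<'E'
from h import *
a=ctrl.snapshot("side")[150:310,200:400];b=ctrl.snapshot("top")[160:290,180:450]
cv2.imwrite("pics/s3.png",np.vstack([cv2.resize(a,(400,320),interpolation=2),cv2.resize(b,(400,193),interpolation=2)]))
E
```

```text
t 7.95 p [0.4903 0.3321 0.115 ] az 1.8301 zax [-0.0009 -0.0003 -1.    ] w 0.0456 gf 0.0 F [-0.4473 -0.2614  0.3155] q7 1.144644667444415
shift cm [-0.4458  0.1831 10.6546] spin 0.0
```

View pics/s3.png

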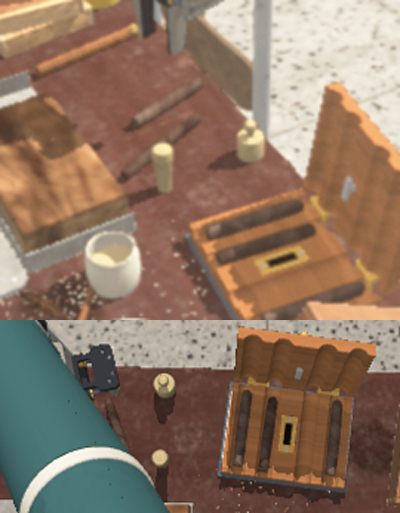

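Bunch 1 now lies in groove d, at (255,218) in the side half and (243,428) in the top half. The gripper is above M, so I'll pick that up next.

carry_out([
  [-0.4,0.2,3],
  [0,0,4],
  [0,0,2.5],
  [0,0,1.1],
  [0,0,0],
], jaw=[0.5,0.5,0.5,0.5,0.5], spin=[0,0,0,0,0])

```text
t: 8.55
eef_pos: [0.493, 0.3346, 0.0082]
tcp_rot: [-0.129, 0.992, -0.001, -0.001]
ft_force: [-0.8, -0.6, 0.6]
grip_width: 0.0458
gripper_force: 0.0
```

carry_out([
  [0,0,0],
  [0,0,0],
  [0,0,0],
  [0,0,0],
  [0,0,0],
], jaw=[0.6,0.7,0.75,0.78,0.78], spin=[0,0,0,0,0])

```text
t: 9.05
eef_pos: [0.4942, 0.3355, 0.0102]
tcp_rot: [-0.129, 0.992, 0.0, 0.0]
ft_force: [-0.8, 0.6, -0.9]
grip_width: 0.02
gripper_force: 0.1
```

carry_out([
  [0,0,0],
  [0,0,0],
  [0,0,0],
  [0,0,0],
], jaw=[0.8,0.82,0.85,0.85], spin=[0,0,0,0])

```text
t: 9.45
eef_pos: [0.4941, 0.3355, 0.0099]
tcp_rot: [-0.129, 0.992, 0.0, 0.0]
ft_force: [-0.4, -0.3, 3.7]
grip_width: 0.0182
gripper_force: 4.0
```

Tip 1–2 mm too high; I'll reopen and lower.

carry_out([
  [0,0,0],
  [0,0,0.2],
  [0,0,0],
  [0,0,0],
  [0,0,0],
], jaw=[0.72,0.72,0.72,0.78,0.8], spin=[0,0,0,0,0])

```text
t: 9.95
eef_pos: [0.4939, 0.3353, 0.0074]
tcp_rot: [-0.129, 0.992, -0.0, -0.0]
ft_force: [-0.2, -0.3, -0.4]
grip_width: 0.0188
gripper_force: 0.0
```

carry_out([
  [0,0,0],
  [0,0,0],
  [0,0,0],
  [0,0,0],
], jaw=[0.82,0.85,0.85,0.85], spin=[0,0,0,0])

```text
t: 10.35
eef_pos: [0.4939, 0.3353, 0.0076]
tcp_rot: [-0.129, 0.992, 0.0, 0.0]
ft_force: [1.1, 0.8, -0.4]
grip_width: 0.0179
gripper_force: 4.0
```

carry_out([
  [0,0,-0.5],
  [0,0,-1.5],
  [0,0,-3],
  [0,0,-4],
  [0,0,-2],
], jaw=[0.85,0.85,0.85,0.85,0.85], spin=[0,0,0,0,0])

```text
t: 10.85
eef_pos: [0.4954, 0.3364, 0.1222]
tcp_rot: [-0.129, 0.992, 0.001, 0.002]
ft_force: [0.7, 0.5, 0.2]
grip_width: 0.0182
gripper_force: 4.0
```

```bash
python3 go.py .459 -.043 .12 1.458
```

```text
t 10.85 p [0.4954 0.3364 0.1222] az 1.8299 zax [ 0.0043  0.0032 -1.    ] w 0.0182 gf 3.9973287284374237 F [0.7161 0.5076 0.2333] q7 1.1442957592253702
shift cm [ 13.238  -35.7451   0.0769] spin 0.372
```

carry_out([
  [0,0,0],
  [0,0,0],
  [0,0,0],
  [0,-3,0],
  [0,-4,0],
], jaw=[0.85,0.85,0.85,0.85,0.85], spin=[0.13,0.13,0.11,0,0])

```text
t: 11.35
eef_pos: [0.486, 0.2674, 0.1189]
tcp_rot: [0.053, 0.999, 0.001, 0.001]
ft_force: [0.5, -1.0, -0.6]
grip_width: 0.0179
gripper_force: 4.0
```

carry_out([
  [-0.1,-4,0],
  [-0.1,-4,0],
  [-0.1,-4,0],
  [-0.1,-4,0],
  [-0.1,-4,0],
], jaw=[0.85,0.85,0.85,0.85,0.85], spin=[0,0,0,0,0])

```text
t: 11.85
eef_pos: [0.4692, 0.0651, 0.119]
tcp_rot: [0.055, 0.998, 0.0, 0.001]
ft_force: [0.8, -0.7, -0.1]
grip_width: 0.0183
gripper_force: 4.0
```

carry_out([
  [-0.1,-4,0],
  [0,-4,0],
  [0,-2,0],
  [0,0,0],
  [0,0,0],
], jaw=[0.85,0.85,0.85,0.85,0.85], spin=[0,0,0,0,0])

```text
t: 12.35
eef_pos: [0.4594, -0.0326, 0.1185]
tcp_rot: [0.056, 0.998, 0.0, 0.001]
ft_force: [-0.1, 0.2, -0.0]
grip_width: 0.0183
gripper_force: 4.0
```

```bash
python3 go.py .459 -.043 .05 1.458
```

```text
t 12.35 p [ 0.4594 -0.0326  0.1185] az 1.4595 zax [ 0.0016  0.0007 -1.    ] w 0.0183 gf 3.997476026415825 F [-0.1096  0.1933 -0.0277] q7 1.5107118528790648
shift cm [-0.0647 -1.045   6.8476] spin 0.001
```

carry_out([
  [0,-1,0],
  [0,0,3],
  [0,0,3],
  [0,0,1],
  [0,0,0],
], jaw=[0.85,0.85,0.85,0.85,0.85], spin=[0,0,0,0,0])

```text
t: 12.85
eef_pos: [0.4569, -0.0424, 0.0466]
tcp_rot: [0.055, 0.999, -0.0, -0.002]
ft_force: [-0.1, -0.1, -0.3]
grip_width: 0.0184
gripper_force: 4.0
```

```bash
python3 go.py .459 -.043 .0265 1.458
python3 - <<'E'
from h import *
a=ctrl.snapshot("side")[220:340,290:430]
cv2.imwrite("pics/s4.png",cv2.resize(a,None,fx=4,fy=4,interpolation=2))
E
```

```text
t 12.85 p [ 0.4569 -0.0424  0.0466] az 1.4613 zax [-0.0031  0.0001 -1.    ] w 0.0184 gf 3.9972808957099915 F [-0.1035 -0.1237 -0.2699] q7 1.5629010468904354
shift cm [-0.222  -0.0322  2.0051] spin 0.003
```

View pics/s4.png

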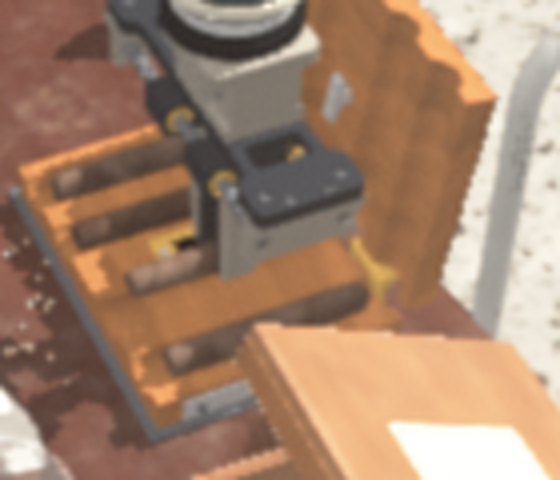

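The held bunch's front end is at crop (140,278). The fronts in grooves c and a are at (90,232) and (180,355). I'll check the lateral spacing.

Run:
```python
from h import *
P=lambda u,v,z:ray("side",(u/4+290,v/4+220),z)[:2]@np.array([[.9934,.1148],[-.1148,.9934]])
for n,u,v,z in(("d",66,182,.0255),("c",90,232,.0255),("held",140,278,.0485),("a",180,355,.0255)):print(n,P(u,v,z))
```

```text
d [0.4071 0.115 ]
c [0.404  0.0714]
held [0.4072 0.0073]
a [ 0.4124 -0.0346]
```

carry_out([
  [0,0,0.9],
  [0,0,0.6],
  [0,0,0.3],
  [0,0,0],
  [0,0,0],
], jaw=[0.85,0.85,0.85,0.85,0.85], spin=[0,0,0,0,0])

```text
t: 13.4
eef_pos: [0.4579, -0.0431, 0.0297]
tcp_rot: [0.055, 0.998, 0.0, 0.0]
ft_force: [1.2, 0.4, -0.7]
grip_width: 0.0182
gripper_force: 4.0
```

```bash
python3 go.py .459 -.043 .0253 1.458
```

```text
t 13.4 p [ 0.4579 -0.0431  0.0297] az 1.4599 zax [ 0.0003  0.     -1.    ] w 0.0182 gf 3.9972855895757675 F [ 1.1553  0.3886 -0.678 ] q7 1.5696626730336156
shift cm [-0.1041  0.0168  0.4421] spin 0.002
```

carry_out([
  [0,0,0.25],
  [0,0,0.15],
  [0,0,0],
], jaw=[0.85,0.85,0.85], spin=[0,0,0])

```text
t: 13.7
eef_pos: [0.4578, -0.043, 0.0255]
tcp_rot: [0.055, 0.998, -0.0, -0.0]
ft_force: [0.7, 0.5, -0.1]
grip_width: 0.0182
gripper_force: 4.0
```

carry_out([
  [0,0,0.05],
  [0,0,0],
  [0,0,0],
  [0,0,0],
  [0,0,0],
], jaw=[0.79,0.78,0.76,0.73,0.71], spin=[0,0,0,0,0])

```text
t: 14.2
eef_pos: [0.4584, -0.0427, 0.0254]
tcp_rot: [0.055, 0.998, 0.0, 0.001]
ft_force: [-0.3, 2.4, 6.1]
grip_width: 0.0264
gripper_force: 2.7
```

carry_out([
  [0,0,-0.5],
  [0,0,-2],
  [0,0,-4],
  [0,0,-4],
  [0,0,-4],
], jaw=[0.71,0.71,0.71,0.71,0.71], spin=[0,0,0,0,0])

```text
t: 14.7
eef_pos: [0.4571, -0.0436, 0.1714]
tcp_rot: [0.056, 0.998, -0.0, -0.0]
ft_force: [1.3, -0.1, 0.1]
grip_width: 0.0263
gripper_force: 0.0
```

carry_out([
  [0,0,-4],
  [0,0,-4],
  [0,0,-3],
  [0,0,0],
  [0,0,0],
], jaw=[1,1,1,1,1], spin=[0,0,0,0,0])

```text
t: 15.2
eef_pos: [0.4576, -0.0434, 0.2803]
tcp_rot: [0.056, 0.998, -0.0, 0.0]
ft_force: [-0.3, 0.6, -0.6]
grip_width: 0.0004
gripper_force: 0.0
```

```bash
python3 go.py
python3 - <<'E'
from h import *
a=ctrl.snapshot("side")[150:340,290:440];b=ctrl.snapshot("top")[150:290,310:450]
cv2.imwrite("pics/s5.png",np.hstack([cv2.resize(a,(450,570),interpolation=2),cv2.copyMakeBorder(cv2.resize(b,(340,340),interpolation=2),0,230,0,0,0)]))
E
```

```text
t 15.2 p [ 0.4576 -0.0434  0.2803] az 1.4594 zax [ 0.0008 -0.0001 -1.    ] w 0.0004 gf 0.0 F [-0.2533  0.5748 -0.5893] q7 1.4929799324402093
```

View pics/s5.png

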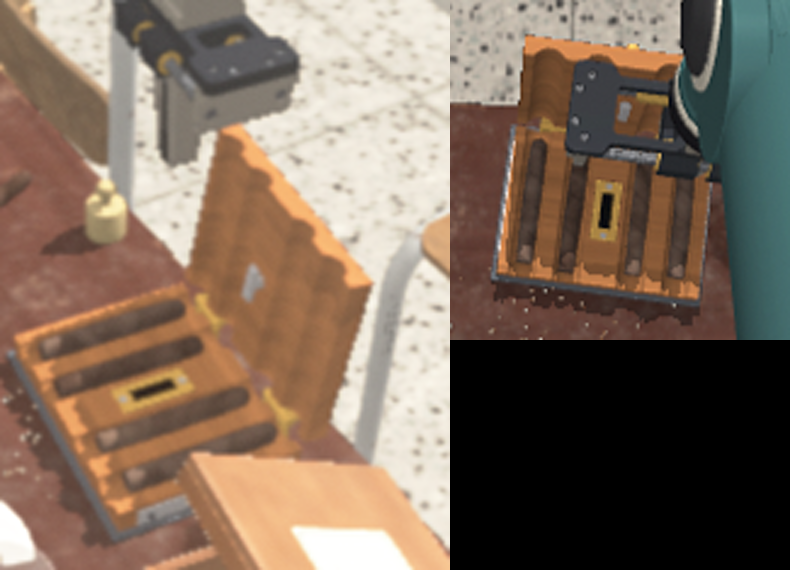

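All four bunches are seated and the fingers are shut. Next I'll estimate the lid angle from its edge, at top px (342,165) to (433.6,176) and side corner about (370,193).

Run:
```python
from h import *
u=np.array([.9934,-.1148,0]);n=np.array([.1148,.9934,0]);z=np.array([0,0,1.])
def pt(th,L,N,lat): # along lid, outer, lateral
    return (.4606+.078-L*np.cos(th)+N*np.sin(th))*u+(.041+lat)*n+(.0285+L*np.sin(th)+N*np.cos(th))*z
for th in(1.6,1.7,1.8,1.9):
    print(th,*[proj("top",pt(th,153,N,0)*1 if 0 else pt(th,.153,N,l)) for N in(-.002,.017) for l in(.1,-.1)],proj("side",pt(th,.153,-.002,.1)),proj("side",pt(th,.153,-.002,-.1)),"edge",pt(th,.153,.017,0))
```

```text
1.6 [340.0115 181.3125] [434.2567 193.7614] [341.1893 172.8267] [435.074  185.1888] [354.2868 192.906 ] [397.6994 247.4041] edge [ 0.5611 -0.0236  0.1809]
1.7 [340.9528 174.5696] [434.8527 186.9418] [342.0914 166.4952] [435.4521 178.7592] [360.2421 191.5586] [404.1741 245.6666] edge [ 0.5761 -0.0253  0.178 ]
1.8 [341.8589 168.1832] [435.2714 180.4618] [342.9425 160.6297] [435.648  172.7809] [366.0545 190.7653] [410.4478 244.507 ] edge [ 0.5907 -0.027   0.1736]
1.9 [342.7174 162.2397] [435.5097 174.4096] [343.7318 155.3034] [435.6628 167.3289] [371.6559 190.5283] [416.4462 243.9307] edge [ 0.6049 -0.0286  0.1678]
```

Lid angle is about 1.74, with its edge at about (0.582, -0.026, 0.177). I'll go over it and down behind.

carry_out([
  [-3.4,0.6,0],
  [-3.4,0.6,0],
  [-3.4,0.7,0],
  [-3.4,0.7,0],
  [-3.4,0.6,0],
], jaw=[1,1,1,1,1], spin=[0,0,0,0,0], force=20)

```text
t: 15.8
eef_pos: [0.6308, -0.0299, 0.2778]
tcp_rot: [0.055, 0.998, -0.0, -0.002]
ft_force: [0.0, -0.3, -0.4]
grip_width: -0.0001
gripper_force: 0.0
```

```bash
cat > ul.py <<'E'
import sys
from h import *
s=ctrl.sense();p=s["eef_pos"];u=p[0]*.9934-p[1]*.1148;l=p[0]*.1148+p[1]*.9934
print("t",s["t"],"u",round(u,4),"lat-ctr",round(l-.041,4),"z",round(p[2],4),"r",round(.5386-u,4),"F",s["ft_force"])
E
python3 ul.py; python3 go.py .6305 -.0316 .15 1.456
```

```text
t 15.8 u 0.6301 lat-ctr 0.0017 z 0.2778 r -0.0915 F [ 0.0467 -0.2769 -0.449 ]
t 15.8 p [ 0.6308 -0.0299  0.2778] az 1.46 zax [-0.0036 -0.0003 -1.    ] w -0.0001 gf 0.0 F [ 0.0467 -0.2769 -0.449 ] q7 1.507115907417668
shift cm [-0.0313 -0.1643 12.7808] spin 0.004
```

carry_out([
  [-0.6,0,4],
  [0,0,4],
  [0,0,3],
  [0,0,1.3],
  [0,0,0],
], jaw=[1,1,1,1,1], spin=[0,0,0,0,0])

```text
t: 16.3
eef_pos: [0.6344, -0.0308, 0.154]
tcp_rot: [0.055, 0.998, -0.0, -0.003]
ft_force: [-0.4, -0.1, 0.6]
grip_width: 0.0009
gripper_force: 0.0
```

```bash
python3 ul.py
```

```text
t 16.3 u 0.6337 lat-ctr 0.0012 z 0.154 r -0.0951 F [-0.4115 -0.1125  0.5834]
```

carry_out([
  [1,0,0],
  [1.2,0,0],
  [1,0,0],
  [1,0,-0.2],
  [1,0,-0.3],
], jaw=[1,1,1,1,1], spin=[0,0,0,0,0])

```text
t: 16.8
eef_pos: [0.5849, -0.0249, 0.1633]
tcp_rot: [0.055, 0.998, 0.0, 0.002]
ft_force: [3.4, 0.5, -2.4]
grip_width: 0.0003
gripper_force: 1.5
```

```bash
python3 ul.py
```

```text
t 16.8 u 0.5839 lat-ctr 0.0014 z 0.1633 r -0.0453 F [ 3.4156  0.5034 -2.373 ]
```

carry_out([
  [0.9,0,-0.4],
  [0.9,0,-0.4],
  [1,0,-0.1],
  [1,0,0],
  [1,0,0.05],
], jaw=[1,1,1,1,1], spin=[0,0,0,0,0])

```text
t: 17.3
eef_pos: [0.5367, -0.0196, 0.1712]
tcp_rot: [0.055, 0.998, 0.0, 0.001]
ft_force: [2.2, 0.2, 1.7]
grip_width: 0.0007
gripper_force: 1.5
```

```bash
python3 ul.py
```

```text
t 17.3 u 0.5354 lat-ctr 0.0012 z 0.1712 r 0.0032 F [2.185  0.1727 1.7135]
```

carry_out([
  [1.3,0,0.1],
  [1.3,0,0.3],
  [1.75,0,0.65],
  [1.7,0,0.85],
  [1.55,0,1.05],
], jaw=[1,1,1,1,1], spin=[0,0,0,0,0])

```text
t: 17.8
eef_pos: [0.4599, -0.0111, 0.1409]
tcp_rot: [0.055, 0.998, 0.0, -0.0]
ft_force: [1.7, 0.1, 0.9]
grip_width: 0.0005
gripper_force: 0.7
```

```bash
python3 ul.py
```

```text
t 17.8 u 0.4582 lat-ctr 0.0008 z 0.1409 r 0.0804 F [1.6604 0.1328 0.8603]
```

carry_out([
  [1.3,0,1.2],
  [1.1,0,1.45],
  [0.9,0,1.6],
  [0.6,0,1.7],
], jaw=[1,1,1,1], spin=[0,0,0,0])

```text
t: 18.2
eef_pos: [0.42, -0.0067, 0.0809]
tcp_rot: [0.055, 0.998, 0.0, -0.001]
ft_force: [-1.1, 0.5, 1.0]
grip_width: 0.0005
gripper_force: 0.4
```

```bash
python3 ul.py
```

```text
t 18.2 u 0.418 lat-ctr 0.0006 z 0.0809 r 0.1206 F [-1.1481  0.4706  1.0303]
```

carry_out([
  [0.3,0,1.2],
  [0.1,0,1.2],
  [0,0,0.8],
  [0,0,0.3],
  [0,0,0.1],
], jaw=[1,1,1,1,1], spin=[0,0,0,0,0])

```text
t: 18.7
eef_pos: [0.4172, -0.0064, 0.0458]
tcp_rot: [0.055, 0.998, -0.0, -0.002]
ft_force: [-5.5, -0.6, 19.0]
grip_width: 0.0003
gripper_force: 9.2
```

```bash
python3 ul.py
```

```text
t 18.7 u 0.4151 lat-ctr 0.0005 z 0.0458 r 0.1235 F [-5.5382 -0.5555 18.9504]
```

Lid is home: 19 N at z = 0.0458. Next the knob.

carry_out([
  [0,0,-1],
  [0,0,-4],
  [0,0,-4],
  [-2,0,0],
  [-2.5,0,0],
], jaw=[1,1,0.55,0.55,0.55], spin=[0,0,0,0,0])

```text
t: 19.2
eef_pos: [0.4645, -0.0112, 0.1382]
tcp_rot: [0.055, 0.998, 0.001, 0.002]
ft_force: [0.7, 0.6, 0.9]
grip_width: 0.0221
gripper_force: 0.0
```

carry_out([
  [0,0,0],
  [0,0,0],
  [0,0,0],
], jaw=[0.55,0.55,0.55], spin=[0,0,0])

```text
t: 19.5
eef_pos: [0.4623, -0.0114, 0.1355]
tcp_rot: [0.055, 0.998, -0.0, -0.001]
ft_force: [0.1, 0.4, -0.3]
grip_width: 0.0413
gripper_force: 0.0
```

```bash
python3 ul.py; python3 go.py .4623 -.0122 .057 1.458
python3 - <<'E'
from h import *
a=ctrl.snapshot("side")[170:340,290:450];b=ctrl.snapshot("top")[150:290,310:450]
cv2.imwrite("pics/s6.png",np.hstack([cv2.resize(a,(480,510),interpolation=2),cv2.copyMakeBorder(cv2.resize(b,(310,310),interpolation=2),0,200,0,0,0)]))
print(proj("side",(.4623,-.0122,.0675))-[290,170])
E
```

```text
t 19.5 u 0.4605 lat-ctr 0.0007 z 0.1355 r 0.0781 F [ 0.0882  0.4166 -0.3359]
t 19.5 p [ 0.4623 -0.0114  0.1355] az 1.46 zax [-0.0012  0.     -1.    ] w 0.0413 gf 0.0 F [ 0.0882  0.4166 -0.3359] q7 1.4619638607852727
shift cm [-0.0223 -0.0786  7.8483] spin 0.002
[50.4551 96.6074]
```

View pics/s6.png

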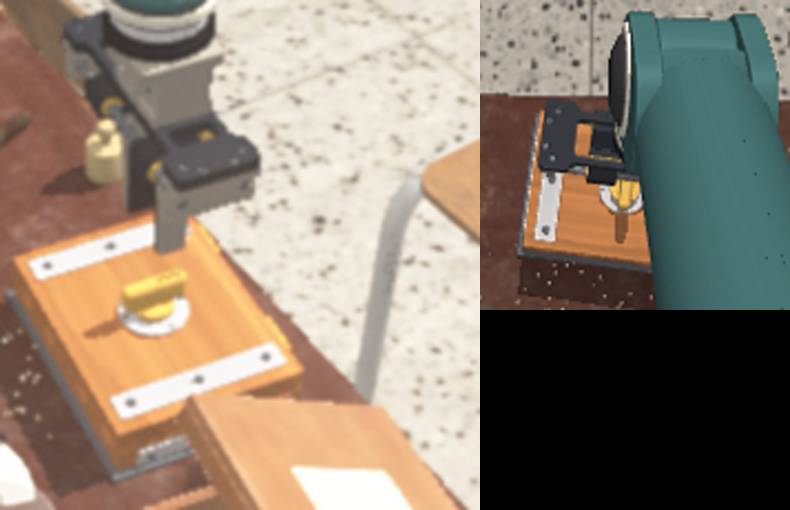

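The lid lies flat. The knob bar is at crop (155,290), which matches the predicted (151,290). Descending onto it.

carry_out([
  [0,-0.1,3],
  [0,0,3],
  [0,0,1.5],
  [0,0,0.3],
  [0,0,0],
], jaw=[0.55,0.55,0.55,0.55,0.55], spin=[0,0,0,0,0])

```text
t: 20.1
eef_pos: [0.4628, -0.0124, 0.0574]
tcp_rot: [0.055, 0.998, -0.0, -0.001]
ft_force: [0.3, -0.2, 0.2]
grip_width: 0.0411
gripper_force: 0.0
```

carry_out([
  [0,0,0],
  [0,0,0],
  [0,0,0],
  [0,0,0],
  [0,0,0],
], jaw=[0.7,0.8,0.85,0.9,0.95], spin=[0,0,0,0,0], force=30)

```text
t: 20.6
eef_pos: [0.4641, -0.0099, 0.0583]
tcp_rot: [0.055, 0.999, 0.001, 0.001]
ft_force: [1.0, 7.2, 1.7]
grip_width: 0.0125
gripper_force: 30.0
```

```bash
python3 go.py; python3 ul.py
```

```text
t 20.6 p [ 0.4641 -0.0099  0.0583] az 1.4617 zax [ 0.0019  0.0026 -1.    ] w 0.0125 gf 30.002108216285706 F [1.0432 7.2219 1.6999] q7 1.494731015881799
t 20.6 u 0.4622 lat-ctr 0.0025 z 0.0583 r 0.0764 F [1.0432 7.2219 1.6999]
```

carry_out([
  [0,0.2,0],
  [0,0,0],
  [0,0,0],
  [0,0,0],
  [0,0,0],
], jaw=[0.95,0.95,0.95,0.95,0.95], spin=[0,0.1,0.1,0.1,0])

```text
t: 21.1
eef_pos: [0.4641, -0.0098, 0.0583]
tcp_rot: [0.204, 0.979, 0.0, 0.001]
ft_force: [-0.6, 2.5, 5.4]
grip_width: 0.0129
gripper_force: 30.0
```

carry_out([
  [0,0,0],
  [0,0,0],
  [0,0,0],
  [0,0,0],
  [0,0,0],
], jaw=[0.95,0.95,0.95,0.95,0.95], spin=[0.1,0.1,0.1,0.1,0.1])

```text
t: 21.6
eef_pos: [0.4642, -0.0097, 0.0583]
tcp_rot: [0.441, 0.898, 0.001, 0.0]
ft_force: [-1.0, 3.1, 3.6]
grip_width: 0.0129
gripper_force: 30.0
```

```bash
python3 go.py; python3 -c "
from h import *;print(ctrl.sense()['torque'])"
```

```text
t 21.6 p [ 0.4642 -0.0097  0.0583] az 0.658 zax [ 0.0015  0.0009 -1.    ] w 0.0129 gf 29.999000877141953 F [-0.9671  3.1008  3.6165] q7 0.8311385795818427
[0.5686 0.033  0.0793]
```

Turned 0.80 so far; on to 1.4 and slightly beyond.

carry_out([
  [0,0,0],
  [0,0,0],
  [0,0,0],
  [0,0,0],
  [0,0,0],
], jaw=[0.95,0.95,0.95,0.95,0.95], spin=[0.12,0.12,0.12,0.12,0.1])

```text
t: 22.1
eef_pos: [0.4643, -0.0097, 0.0583]
tcp_rot: [0.679, 0.734, 0.001, 0.0]
ft_force: [0.2, 3.8, 3.6]
grip_width: 0.0131
gripper_force: 30.0
```

carry_out([
  [0,0,0],
  [0,0,0],
  [0,0,0],
], jaw=[0.95,0.95,0.95], spin=[0.05,0,0])

```text
t: 22.4
eef_pos: [0.4643, -0.0097, 0.0583]
tcp_rot: [0.695, 0.719, 0.001, 0.0]
ft_force: [-0.2, 1.5, 5.2]
grip_width: 0.0129
gripper_force: 30.1
```

```bash
python3 go.py; python3 -c "
from h import *;print(ctrl.sense()['torque'])"
```

```text
t 22.4 p [ 0.4643 -0.0097  0.0583] az 0.0338 zax [ 0.0015  0.0006 -1.    ] w 0.0129 gf 30.105540566146374 F [-0.1879  1.4849  5.163 ] q7 0.3245230320076428
[0.4529 0.0089 0.4764]
```

carry_out([
  [0,0,0],
  [0,0,0],
  [0,0,0],
  [0,0,0],
  [0,0,0],
], jaw=[0.85,0.75,0.65,0.55,0.55], spin=[-0.03,0,0,0,0])

```text
t: 22.9
eef_pos: [0.4632, -0.0107, 0.0575]
tcp_rot: [0.686, 0.728, -0.0, -0.0]
ft_force: [-1.0, -0.1, -0.7]
grip_width: 0.0411
gripper_force: 0.0
```

carry_out([
  [0,0,-2],
  [0,0,-4],
  [0,0,-5],
  [0,0,-5],
  [0,0,0],
], jaw=[0.55,0.55,0.55,0.55,0.55], spin=[0,0,0,0,0])

```text
t: 23.4
eef_pos: [0.4673, -0.0106, 0.2234]
tcp_rot: [0.686, 0.728, 0.005, 0.003]
ft_force: [-0.2, 0.9, 0.3]
grip_width: 0.0414
gripper_force: 0.0
```

```bash
python3 - <<'E'
from h import *
a=ctrl.snapshot("side");h=cv2.cvtColor(a,cv2.COLOR_BGR2HSV)
x,y=proj("side",(.4625,-.0115,.0675)).astype(int)
c=h[y-18:y+18,x-22:x+22];m=((c[...,0]>=20)&(c[...,0]<=32)&(c[...,1]>120)&(c[...,2]>120)).astype(np.uint8)
n,l,s,ce=cv2.connectedComponentsWithStats(m);i=1+s[1:,4].argmax();print(s[i],ce[i])
W=np.array([ray("side",p+[x-22,y-18],.078)[:2] for p in np.argwhere(l==i)[:,::-1]]);w,v=np.linalg.eigh(np.cov(W.T));print(W.mean(0),w,v[:,1])
for r in m: print("".join(".#"[k] for k in r))
E
python3 go.py
```

```text
[16  9 15 14 64] [22.5781 15.375 ]
[ 0.4623 -0.0123] [0.     0.0002] [-0.0208  0.9998]
............................................
.........................................#..
..........................................#.
............................................
............................................
............................................
............................................
............................................
............................................
.................###........................
................#####.......................
................###.##......................
.................###.##.....................
..................###.##....................
...................###..#...................
....................######..................
.....................######.................
......................#####.................
.......................####.................
........................####................
.........................####...............
..........................####..............
...........................####.............
............................................
............................................
............................................
............................................
............................................
............................................
............................................
............................................
............................................
............................................
............................................
............................................
............................................
t 23.45 p [ 0.4654 -0.0102  0.2205] az 0.0602 zax [ 0.0066  0.0025 -1.    ] w 0.0416 gf 0.0 F [-0.9611  0.2655 -0.9007] q7 0.12710108107231574
```

The knob bar now lies across the grooves, about 1.44 rad from rest, after release. The gripper is clear, so I'm handing in.

```bash
python3 -c "
from workcell import ctrl;print(ctrl.close_job())"
```

```text
the job is handed in; nothing more can be done
None
```

I laid the two bunches in grooves b and d, lowered the lid fully home, and turned the knob clockwise about 1.4 rad, where it stayed after I let go; the job is handed in at about 23.5 s on the robot's clock, with no verdict returned.

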